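# Mark the failed graphite sample with the brush

### The arm

A 7-joint arm with a two-finger parallel gripper is mounted at the origin on the work surface. World frame = base frame: x ahead of the robot, y to its left, z up, the work surface at z = 0. Lengths are in mm, angles in rad, forces in N, time in s.
With the tool pointing down it reaches from about 425 to 800 mm from the base axis. Payload 8.3 kg.
Tool frame: the origin (TCP) lies at the very end of the fingers, on their centre line; the grasp point (between the pads) lies behind it (grip_point_offset is the y of the grasp point in the tool frame, in mm); y points along the fingers, x is the direction in which the jaws open and shut, and the axes are right-handed (so a half turn about y gives the same grasp; the last joint's range is limited). The gripper opens to 85 mm and grips with 20 to 120 N. Pads are 22 mm wide; open, the fingers measure 114 mm over their backs; the gripper's body (76 mm by 85 mm) begins 54 mm behind the grasp point. The pads swing forward as they close: fully open they stand 13 mm farther back than shut.
Start: joints at [-0.063, 0.383, 0.016, 1.37, -0.006, 1.388, -0.046], TCP at [624.982, 0.047, 231.279] pointing down, gripper open.
Joint ranges: [-2.95, 2.95], [-0.25, 2.06], [-1.52, 1.56], [0.18, 2.33], [-1.44, 4.58], [0.02, 2.06], [-3.01, 3.01]. Speed limits (rad/s): [2.39, 2.39, 3.01, 3.01, 3.14, 3.14, 3.14].

### API

Orientations are given as a unit quaternion [w, x, y, z].
In Python, from plant import state, grab_frame, close_job, spot_in, grip_point_offset gives the robot as it stands. The module is installed in compiled form; this text tells all that it offers.
- The arm moves only by the tool carry_out, never from a script. Its argument "motion" is text: rows parted by semicolons, each of 7 numbers parted by spaces: the opening, from 0 (shut) to 1 (fully open), then the shift along the tool's x, y, z in m, then the turn, a rotation vector about the tool's x, y, z in rad. A call has 1 to 12 rows; each row is the pose to reach, as a shift and turn from the pose commanded when the call began, along the tool's axes at that moment; what a row does not reach only later rows make up. A row lasts 1/8 s, in which the tool goes at most 62.5 mm and 10.7 degrees, less where a joint would pass 70% of its speed; a pose out of reach is approached as far as the arm can. A call with a gripper value outside its range is refused whole. The fingers move at their own pace and stop on an object; "grip_force" is the grip in N (left out, the last holds). Time passes only in rows, so rows that repeat a pose let the fingers close. It gives the time, the measured TCP pose, the force and the opening at its end, in the units of the state.
- state(): the state, without advancing time (a new reading comes with each control period).
- grab_frame(name): name is "scene" or "side" or "wrist"; returns a dict with "image" (420x560x3 uint8, red, green, blue), "mtx" (3x3 intrinsics, pixels), "D" ([k1, k2, p1, p2, k3] as OpenCV has them; the pictures are not rectified), "camera_from_world" (4x4, takes a point from world to camera coordinates). Camera axes: x right, y down, z forward; pixel columns grow to the right and rows downward; lengths in mm; the calibration is good to about 2 mm. A picture is of the moment at which its call begins. There is no depth.
- close_job(): hands the job in, once; it reports no verdict.
Trained networks look in a picture, given as the dict that the camera call returned (one of the last four; its "shot" number tells which), for a name from the list of things; names that differ only in an ending like _2 or _b are one class to them, and where a whole thing is asked for, a point or a joint stands for the part that bears it (a point fixed in the world has none). Each returns a list of dicts, best first, with "conf" (0 to 1); they miss things now and then, are a little off and sometimes report something else, mostly with a low value. They report only what shows in the picture. A call takes as long as a camera call. They do not tell look-alikes from the thing itself.
- spot_in(picture, thing): "extent" ([centre column, centre row, width, height] in pixels, round what is visible of it).
The state is a dict: "time": time; "q": joint angles; "qvel": joint speeds; "joint_torque": joint torques, N m; "ee_pos": TCP position; "orientation": TCP orientation; "contact_force": force on the tool from outside, world axes, zero at the start; "moment": the same for the moment, N m; "width": finger opening in mm.
Only numpy, scipy, OpenCV 4.12 (cv2) and the standard library are available. Lean on these libraries where they do the work, as an engineer would, in place of code of your own. Each camera call takes 0.05 s, during which the arm holds its last target. There are 200 camera calls.

### The job

The dark sample with the yellow ring on its top has failed inspection and needs marking. Take the brush from its stand by the wooden handle, dip its bristles well down inside the red pot, then dab their tip gently on top of that sample, inside the yellow ring, and hang the brush back in its stand, upright with the collar resting on the fork. Do not push about or knock over the pots or samples, and keep the brush off the blue pot and the two plain samples.

Things in the scene. Friction and masses are not known exactly. Their poses are not given: they have to be found in the camera images.
- brush: brush, 187 mm long, hanging head-down in the fork; about 110 g. Origin: centre of the underside of its black collar (52 mm diameter, 6 mm thick), z up the handle. Above: pale wooden handle, 20 x 20 mm square (sides along x, y), up to 91 mm. Below: neck 14 mm diameter to -40 mm, brass ferrule 22 mm diameter to -62 mm, pale bristles 20 mm diameter to -96 mm
- brush_grip (a point): middle of the brush's wooden handle, on its axis, 60 mm above the collar's underside
- brush_tip (a point): centre of the lower end of the bristles, 96 mm below the collar's underside; the bristles yield up to 10 mm along the brush on a soft spring (bottoming at about 5 N)
- stand: fixed steel brush stand, z up, origin on the table under the slot centre. Base 120 (x) x 90 (y) x 12 mm; post 18 mm diameter at x = +55 mm carrying a flat fork, 8 mm thick, upper face at z = 140 mm: two tines 16 mm wide, 30 mm apart (y = -15 to +15 mm), from the crossbar at x = +41 mm to the open end at x = -39 mm, which faces roughly towards the robot
- stand_slot (a point): where the brush hangs: centre of the slot on the tines' upper face; the brush's origin lies here. Lips at the tine ends stand 6 mm above the tines, 34 to 39 mm from here: lift the collar over them when sliding the brush out or in. Ferrule and bristles also pass the 30 mm gap straight up or down
- red_pot: loose open round red plastic pot, 84 mm across the rim, 70 mm high, wall 4 mm, floor about 5 mm; origin at the centre of its underside. About 350 g. The pot to dip into
- red_pot_rim (a point): centre of the red pot's mouth, in the plane of the rim
- blue_pot: the same pot in blue, origin at the centre of its underside; leave it alone
- blue_pot_rim (a point): centre of the blue pot's mouth, in the plane of the rim
- tray: fixed white enamel tray with a blue rim, 200 (x) x 340 (y) mm, rim 25 mm high, floor 5 mm thick; origin at the centre of its underside. The three samples stand in it in a row along its y
- flagged_sample: loose dark graphite cylinder standing upright in the tray, 64 mm in diameter, 70 mm high, about 400 g, with a yellow ring (42 mm inside, 56 mm outside diameter) on its top and a yellow band round its side; origin at the centre of its underside
- sample_top (a point): centre of the flagged sample's top face, the middle of the yellow ring
- plain_sample_a: plain dark graphite cylinder of the same size, no ring; origin at the centre of its underside; leave it alone
- plain_sample_b: the other plain dark graphite cylinder; origin at the centre of its underside; leave it alone
Not all that is in view belongs to the job. Leave any turquoise look-alike of the brush alone. Of the things that look like the red_pot, take the one that is farthest to the robot's left at the start.

How it is judged (in metres and radians):
On the way, in this order (a step that is already met when the one before it is completed fails the run):
1. the brush tip is inside the red pot, more than 20 mm below its rim, with the pot upright (z of brush_tip in the frame of red_pot_rim below -0.02 m and horizontal distance between brush_tip and red_pot_rim below 0.036 m and angle between red_pot's own z axis and vertical below 0.15 rad), for 0.2 s.
2. the bristle tip presses on the flagged sample's top, within 19 mm of its centre (contact force between brush and flagged_sample above 0.3 N and horizontal distance between brush_tip and sample_top below 0.019 m and z of brush_tip in the frame of sample_top between -0.004 and 0.008 m), for 0.1 s.
At the end, for the whole second after the job is handed in: the brush hangs at rest in the stand's fork, its collar's underside within 13 mm of the slot centre sideways and 5 mm in height, upright within 0.1 rad; both pots and all three samples stand upright (within 0.1 rad) and within 30 mm of where they started (horizontal distance between brush and stand_slot below 0.013 m and z of brush in the frame of stand_slot between -0.005 and 0.005 m and angle between each of brush, red_pot, blue_pot, flagged_sample, plain_sample_a, plain_sample_b's own z axis and vertical below 0.1 rad and linear speed of brush below 0.03 m/s and distance of each of red_pot, blue_pot, flagged_sample, plain_sample_a, plain_sample_b from where it was at the start of the episode below 0.03 m); the robot touches nothing.
It fails at once if a pot or sample is pushed more than 30 mm or tipped over (distance of any of red_pot, blue_pot, flagged_sample, plain_sample_a, plain_sample_b from where it was at the start of the episode above 0.03 m or angle between any of red_pot, blue_pot, flagged_sample, plain_sample_a, plain_sample_b's own z axis and vertical above 0.5 rad).
It fails at once if the brush touches the blue pot or is dipped into it (contact force between brush and blue_pot above 0.3 N or (horizontal distance between brush_tip and blue_pot_rim below 0.036 m and z of brush_tip in the frame of blue_pot_rim below -0.005 m)).
It fails at once if the brush touches a plain sample (contact force between brush and plain_sample_a above 0.3 N or contact force between brush and plain_sample_b above 0.3 N).
It fails at once if the brush is pressed hard (over 25 N) on the flagged sample (contact force between brush and flagged_sample above 25 N).
It also fails if it takes over 59 s, if anything falls off the work surface, if the arm or the gripper's body presses on something with over 40 N, if the wrist force passes 120 N, or if a joint passes its speed limit or range.

## Working session

There is one attempt and no reset: what is moved stays moved. The work goes in short steps, Python scripts to look and compute and a tool call to move; the robot and the scene stay as the last step left them, time stands still between calls to the robot, and variables do not carry over. Pictures are saved under pics/ and viewed, about 8 in all and at most 12, crops included, and the job is handed in when it is done.

Besides the shell and the picture viewer there is one more tool, called after ">>>" as a command line: name --argument value ..., lists and objects as JSON in quotes. carry_out: Moves the arm, as the interface text tells. Its arguments: {"type":"object","properties":{"motion":{"type":"string"},"grip_force":{"type":"number"}},"required":["motion"]}

```bash
mkdir -p pics; cat > h.py <<'E'
import numpy as np, cv2
from plant import *
def save(f,n): cv2.imwrite(f'pics/{n}.png',f['image'][:,:,::-1])
def und(f,p):
    return cv2.undistortPoints(np.array([[p]],float),np.array(f['mtx']),np.array(f['D']))[0,0]
def ray(f,p):
    T=np.array(f['camera_from_world']);u=und(f,p);R=T[:3,:3]
    return -R.T@T[:3,3], R.T@np.array([u[0],u[1],1.])
def atz(f,p,z):
    o,d=ray(f,p);return o+d*(z-o[2])/d[2]
def tri(fs,ps):
    A=np.zeros((3,3));b=np.zeros(3)
    for f,p in zip(fs,ps):
        o,d=ray(f,p);d/=np.linalg.norm(d);M=np.eye(3)-np.outer(d,d);A+=M;b+=M@o
    return np.linalg.solve(A,b)
def proj(f,X):
    T=np.array(f['camera_from_world']);r,_=cv2.Rodrigues(T[:3,:3])
    return cv2.projectPoints(np.array(X,float).reshape(-1,1,3),r,T[:3,3],np.array(f['mtx']),np.array(f['D']))[0][:,0]
E
python3 - <<'E'
from h import *
np.set_printoptions(precision=1,suppress=True)
s=state();print(s['time'],s['ee_pos'],s['orientation'],s['width'],grip_point_offset)
for n in['scene','side','wrist']:
    f=grab_frame(n);save(f,n+'0');o,d=ray(f,(280,210));print(n,o,d)
    for t in['brush','stand','red_pot','blue_pot','tray','flagged_sample','plain_sample_a']:
        print(t,[(np.round(r['extent']).astype(int).tolist(),round(r['conf'],2)) for r in spot_in(f,t)])
a=cv2.imread('pics/scene0.png');b=cv2.imread('pics/side0.png')
E
```

```text
0.0 [624.5   0.  230.3] [-0.7  0.7 -0.  -0. ] 85.2217329597395 -18.700000000000003
scene [1273.  -165.8  745.4] [-0.8  0.1 -0.6]
brush [([108, 250, 29, 67], 0.9), ([155, 228, 26, 63], 0.84)]
stand [([159, 256, 46, 81], 0.74)]
red_pot [([423, 224, 35, 34], 0.86), ([379, 195, 31, 33], 0.66)]
blue_pot [([455, 263, 40, 48], 0.78)]
tray [([303, 279, 154, 72], 0.76), ([309, 270, 24, 37], 0.39)]
flagged_sample [([262, 279, 34, 44], 0.67)]
plain_sample_a [([308, 268, 28, 39], 0.88), ([350, 259, 28, 42], 0.77), ([423, 224, 34, 32], 0.39), ([262, 279, 32, 46], 0.31)]
side [ -44.   772.9 1171.2] [ 0.3 -0.6 -0.7]
brush [([310, 148, 12, 46], 0.8), ([318, 139, 14, 42], 0.7), ([228, 252, 25, 32], 0.26)]
stand [([305, 165, 42, 55], 0.57)]
red_pot [([214, 325, 32, 40], 0.97), ([279, 331, 31, 39], 0.92)]
blue_pot [([162, 309, 29, 34], 0.83), ([214, 325, 34, 39], 0.29)]
tray [([240, 241, 120, 96], 0.9)]
flagged_sample []
plain_sample_a [([229, 252, 22, 28], 0.66), ([241, 230, 23, 28], 0.55)]
wrist [625.   84.2 374.4] [-0.  -0.3 -0.9]
brush []
stand []
red_pot [([249, 327, 66, 88], 0.6)]
blue_pot []
tray [([235, 207, 233, 338], 0.85)]
flagged_sample [([249, 326, 64, 87], 0.76)]
plain_sample_a [([188, 129, 97, 82], 0.74), ([214, 235, 79, 86], 0.57)]
```

View pics/scene0.png

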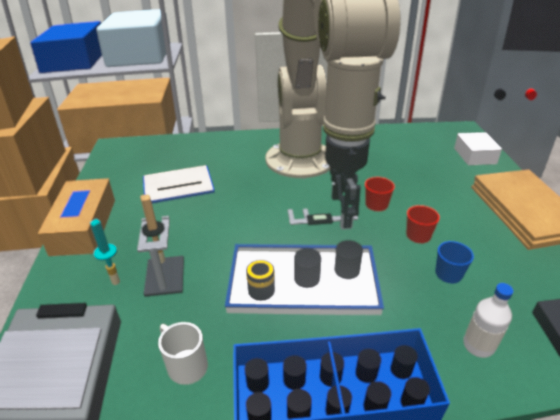

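View pics/side0.png

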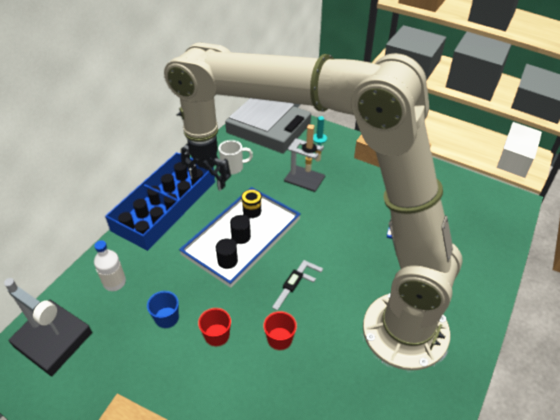

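The scene view shows the tan brush in its stand at about (150,215), with a turquoise decoy at (105,250). The ringed sample is at (261,279), the red pots at (379,195) and (423,224), and the blue pot at (455,263). The side view agrees: brush at (310,145), ring at (252,198), red pots at (214,325) and (279,331).

```bash
cat > m.py <<'E'
from h import *
from scipy.optimize import least_squares
np.set_printoptions(precision=1,suppress=True)
F={n:grab_frame(n) for n in['scene','side']}
def cyl(c,r,z0,z1):
    a=np.linspace(0,2*np.pi,40);return np.array([[c[0]+r*np.cos(t),c[1]+r*np.sin(t),z] for t in a for z in(z0,z1)])
def fit(obs,r,z0,z1,x0):
    def res(c):
        o=[]
        for n,b in obs.items():
            p=proj(F[n],cyl(c,r,z0,z1));lo,hi=p.min(0),p.max(0)
            o+=list((lo+hi)/2-np.array(b[:2]))
        return np.array(o)
    s=least_squares(res,x0);return s.x,s.fun
def ext(n,lo,hi,win):
    h=cv2.cvtColor(F[n]['image'],cv2.COLOR_RGB2HSV);m=cv2.inRange(h,lo,hi)
    x0,y0,x1,y1=win;w=np.zeros_like(m);w[y0:y1,x0:x1]=m[y0:y1,x0:x1]
    k,l,st,c=cv2.connectedComponentsWithStats(w);i=1+np.argmax(st[1:,4]);x,y,a,b=st[i,:4];return [x+(a-1)/2,y+(b-1)/2,a,b],c[i],l==i
if __name__=='__main__':
    R=((0,150,80),(8,255,255))
    a=ext('scene',*R,(400,200,445,250));b=ext('side',*R,(190,300,240,350));print(a[:2],b[:2]);print('red L',fit({'scene':a[0],'side':b[0]},42,0,70,[600,200]))
    a=ext('scene',*R,(360,170,398,215));b=ext('side',*R,(255,305,305,355));print('red R',fit({'scene':a[0],'side':b[0]},42,0,70,[600,200]))
    B=((100,120,40),(125,255,255))
    a=ext('scene',*B,(430,235,478,290));b=ext('side',*B,(140,285,188,335));print('blue',fit({'scene':a[0],'side':b[0]},42,0,70,[600,200]))
    def sp(n,t,near):
        return min((r['extent'] for r in spot_in(F[n],t)),key=lambda e:np.hypot(e[0]-near[0],e[1]-near[1]))
    for p,q in(((308,268),(241,230)),((350,259),(229,252))):
        print('plain',fit({'scene':sp('scene','plain_sample_a',p),'side':sp('side','plain_sample_a',q)},32,5,75,[700,0]))
    Y=((22,120,90),(35,255,255))
    for n,w in(('scene',(240,255,285,285)),('side',(235,185,270,207))):
        e=ext(n,*Y,w);print('yellow',n,e[:2],atz(F[n],e[0][:2],75))
    for n,w in(('scene',(120,180,200,300)),('side',(270,105,340,195))):
        x0,y0,x1,y1=w;im=F[n]['image'][y0:y1,x0:x1,::-1];cv2.imwrite(f'pics/c_{n}.png',cv2.resize(im,None,fx=5,fy=5,interpolation=cv2.INTER_CUBIC))
    A=cv2.imread('pics/c_scene.png');Bm=cv2.imread('pics/c_side.png');o=np.zeros((600,760,3),np.uint8);o[:,:400]=A;o[:450,405:755]=Bm;cv2.imwrite('pics/c.png',o)
E
python3 m.py
```

```text
([np.float64(422.5), np.float64(223.5), np.int32(32), np.int32(36)], array([421.3, 222.5])) ([np.float64(214.5), np.float64(326.5), np.int32(32), np.int32(38)], array([215. , 325.8]))
red L (array([430.6, 270.3]), array([-0.5,  1.6,  0.4,  1.1]))
red R (array([281.9, 192.7]), array([-0.2,  1. ,  0.3,  0.5]))
blue (array([579.6, 299.3]), array([-0.2,  1.8,  0.9,  1.4]))
plain (array([560. , -53.6]), array([-0.1, -1.1, -0.9, -0.7]))
plain (array([543.3,  47. ]), array([-1.7, -0.8, -1.9,  1.3]))
yellow scene ([np.float64(259.5), np.float64(269.5), np.int32(26), np.int32(18)], array([259.6, 270.1])) [ 593.8 -162.3   75. ]
yellow side ([np.float64(251.0), np.float64(196.5), np.int32(19), np.int32(14)], array([250.9, 196.6])) [ 589.1 -155.2   75. ]
```

View pics/c.png

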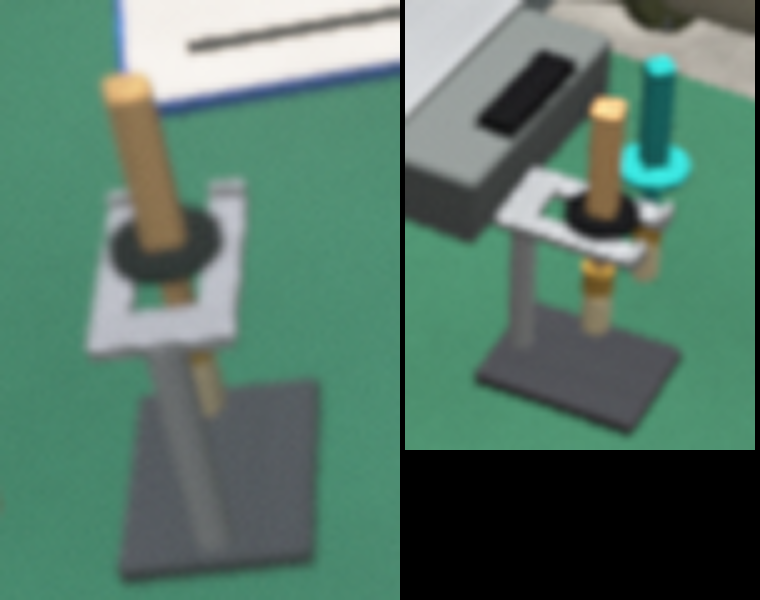

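The crop shows the brush hanging in the fork, with the lips on the robot side and the post farther away. The turquoise brush stands behind and to its right. I'll work out the brush and stand poses next.

```bash
python3 - <<'E'
from h import *
np.set_printoptions(precision=1,suppress=True)
a,b=grab_frame('scene'),grab_frame('side')
S=lambda x,y:(x/5+120-.4,y/5+180-.4)
D=lambda x,y:((x-405)/5+270-.4,y/5+105-.4)
for n,p,q,z in(('top',S(127,88),D(608,105),231),('collar',S(165,242),D(602,212),146)):
    print(n,tri([a,b],[p,q]),atz(a,p,z),atz(b,q,z))
for n,p,z in(('lipL',S(118,193),146),('lipR',S(228,184),146),('barL',S(90,350),136),('barR',S(236,343),136),('b1',S(122,572),6),('b2',S(313,558),6),('b3',S(318,382),12),('b4',S(140,397),12)):print('scene',n,atz(a,p,z))
for n,p,z in(('farR',D(497,215),138),('farL',D(535,168),140),('b1',D(478,375),8),('b2',D(632,430),8),('b3',D(682,352),8),('near',D(630,262),140)):print('side',n,atz(b,p,z))
E
```

```text
top [ 512.6 -393.8  227.7] [ 516.7 -392.9  231. ] [ 510.6 -388.8  231. ]
collar [ 511.5 -393.4  142.4] [ 514.6 -393.4  146. ] [ 509.5 -387.4  146. ]
scene lipL [ 476.4 -420.7  146. ]
scene lipR [ 474.6 -370.3  146. ]
scene barL [ 572.8 -419.   136. ]
scene barR [ 574.  -356.3  136. ]
scene b1 [ 580.3 -431.5    6. ]
scene b2 [ 578.7 -343.1    6. ]
scene b3 [ 465.1 -349.9   12. ]
scene b4 [ 468.2 -438.8   12. ]
side farR [ 571.8 -358.2  138. ]
side farL [ 573.4 -412.9  140. ]
side b1 [ 574.  -340.8    8. ]
side b2 [ 457.3 -346.2    8. ]
side b3 [ 463.4 -434.3    8. ]
side near [ 473.4 -358.   140. ]
```

>>> carry_out --motion "1 -0.02 -0.045 0 0 0 0; 1 -0.111 -0.045 -0.391 0 -0.05 0; 1 -0.111 -0.045 -0.391 0 -0.05 0; 1 -0.111 -0.045 -0.391 0 -0.05 0; 1 -0.111 -0.045 -0.391 0 -0.05 0; 1 -0.111 -0.045 -0.391 0 -0.05 0; 1 -0.111 -0.045 -0.391 0 -0.05 0; 1 -0.111 -0.045 -0.391 0 -0.05 0; 1 -0.111 -0.045 -0.391 0 -0.05 0; 1 -0.111 -0.045 -0.391 0 -0.05 0; 1 -0.111 -0.045 -0.391 0 -0.05 0; 1 -0.111 -0.045 -0.391 0 -0.05 0"

```text
time: 3.1
ee_pos: [514.7, -389.7, 276.5]
orientation: [0.707, -0.707, -0.019, 0.018]
contact_force: [0.3, 0.4, 0.3]
width: 85.3
```

```bash
python3 - <<'E'
from h import *
np.set_printoptions(precision=2,suppress=True)
s=state();print(s['time'],s['ee_pos'],s['orientation'],s['contact_force'])
f=grab_frame('wrist');save(f,'w1');print(spot_in(f,'brush'))
print(proj(f,[[513,-391,231],[513,-391,146],[513,-391,140]]))
E
```

```text
3.1 [ 514.73 -389.72  276.48] [ 0.71 -0.71 -0.02  0.02] [0.3  0.36 0.31]
[{'extent': [274.1, 214.4, 64.8, 92.4], 'conf': 0.87}, {'extent': [290.4, 311.1, 54.2, 118.9], 'conf': 0.73}]
[[278.98 245.24]
 [279.81 200.51]
 [279.86 198.29]]
```

View pics/w1.png

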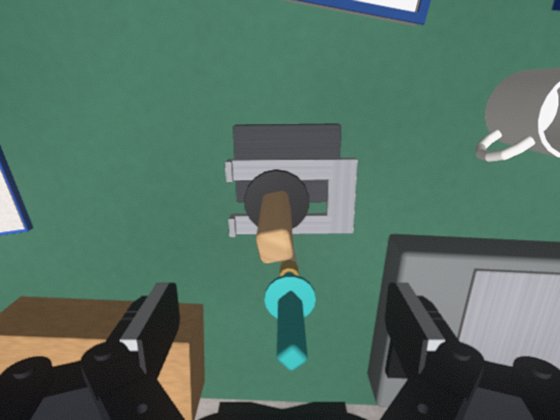

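The wrist view shows the handle top at about (275,247) and the collar at (276,197). That puts the brush at roughly (511,-390), turned about 0.1 rad. Nothing stands in the jaws' way, and the turquoise brush is 65 mm off in -y.

>>> carry_out --motion "1 -0.004 0.03 0 0 -0.1 0; 1 -0.004 0.06 0 0 -0.1 0; 1 -0.004 0.085 0 0 -0.1 0; 1 -0.004 0.095 0 0 -0.1 0; 1 -0.004 0.095 0 0 -0.1 0; 1 -0.004 0.095 0 0 -0.1 0; 0.1 -0.004 0.095 0 0 -0.1 0; 0.1 -0.004 0.095 0 0 -0.1 0; 0.1 -0.004 0.095 0 0 -0.1 0; 0.1 -0.004 0.095 0 0 -0.1 0; 0.1 -0.004 0.095 0 0 -0.1 0; 0.1 -0.004 0.095 0 0 -0.1 0" --grip_force 60

```text
time: 4.7
ee_pos: [510.2, -391.3, 181.6]
orientation: [-0.705, 0.705, 0.053, -0.053]
contact_force: [0.7, -1.0, 1.8]
width: 20.0
```

```bash
python3 - <<'E'
from h import *
np.set_printoptions(precision=3,suppress=True)
s=state();print(s['time'],s['ee_pos'],s['orientation'],s['contact_force'],s['width'])
f=grab_frame('wrist');g=grab_frame('side')
o=np.zeros((420,800,3),np.uint8);o[:,:560]=f['image'];o[:,565:]=cv2.resize(g['image'][90:210,275:342],(235,420));cv2.imwrite('pics/g1.png',o[:,:,::-1])
E
```

```text
4.7 [ 510.22  -391.266  181.56 ] [-0.705  0.705  0.053 -0.053] [ 0.691 -0.964  1.762] 20.022860610657112
```

View pics/g1.png

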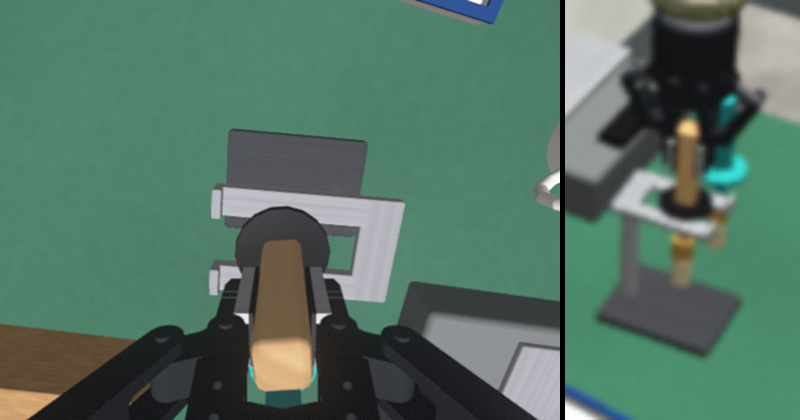

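The handle is gripped squarely at 20 mm. The collar still rests on the fork. I'll lift straight up.

>>> carry_out --motion "0.1 0 -0.01 0 0 0 0; 0.1 0 -0.03 0 0 0 0; 0.1 0 -0.055 0 0 0 0; 0.1 0 -0.08 0 0 0 0; 0.1 0 -0.105 0 0 0 0; 0.1 0 -0.125 0 0 0 0; 0.1 0 -0.125 0 0 0 0; 0.1 0 -0.125 0 0 0 0"

```text
time: 5.8
ee_pos: [509.7, -390.9, 305.1]
orientation: [0.706, -0.705, -0.052, 0.053]
contact_force: [0.4, 0.1, -1.7]
width: 19.8
```

```bash
cat > go.py <<'E'
import sys
from h import *
from scipy.spatial.transform import Rotation as R
np.set_printoptions(precision=4,suppress=True)
s=state();w=s['orientation'];r=R.from_quat([w[1],w[2],w[3],w[0]])
print(s['time'],s['ee_pos'],s['contact_force'],s['width'],'yaw,xyz',r.as_matrix()[:,0],r.as_matrix()[:,1])
for i in range(1,len(sys.argv),3):
    print('shift m',r.inv().apply(np.array(sys.argv[i:i+3],float)-s['ee_pos'])/1000)
E
python3 go.py 431 270 306 431 270 250; python3 - <<'E'
from h import *
f=grab_frame('wrist');save(f,'w2')
g=grab_frame('scene');a=cv2.resize(g['image'][150:300,60:240],(540,450));cv2.imwrite('pics/s2.png',a[:,:,::-1])
E
```

```text
5.8 [ 509.6713 -390.933   305.1351] [ 0.4391  0.0772 -1.7395] 19.7927527314929 yaw,xyz [ 0.9888  0.1494 -0.0013] [-0.0015  0.001  -1.    ]
shift m [ 0.021  -0.0001  0.6653]
shift m [0.021  0.0559 0.6652]
```

View pics/s2.png

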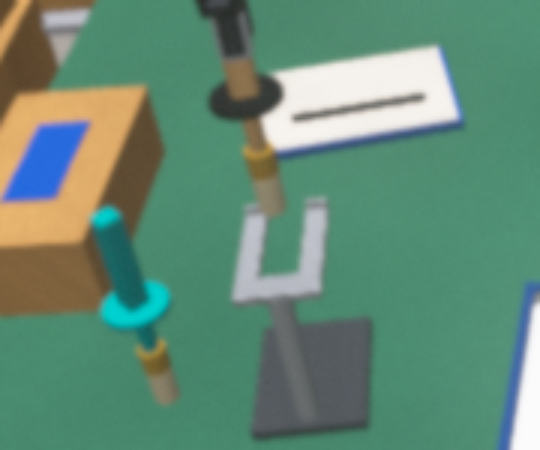

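The brush is clear of the fork, its tip about 25 mm above it. I'll carry it to above the red pot.

>>> carry_out --motion "0.1 0.01 0 0.03 0 0 0; 0.1 0.025 0 0.08 0 0 0; 0.1 0.04 0 0.14 0 0 0; 0.1 0.05 0 0.2 0 0 0; 0.1 0.055 0 0.26 0 0 0; 0.1 0.055 0 0.32 0 0 0; 0.1 0.055 0 0.38 0 0 0; 0.1 0.05 0 0.44 0 0 0; 0.1 0.045 0 0.5 0 0 0; 0.1 0.035 0 0.56 0 0 0; 0.1 0.025 0 0.62 0 0 0; 0.1 0.021 0 0.65 0 0 0"

```text
time: 7.4
ee_pos: [431.2, 258.2, 305.6]
orientation: [0.705, -0.705, -0.054, 0.055]
contact_force: [0.0, -0.4, -0.9]
width: 20.2
```

>>> carry_out --motion "0.1 0 0 0.01 0 0 0; 0.1 0 0 0.01 0 0 0; 0.1 0 0 0.01 0 0 0"

```text
time: 7.78
ee_pos: [433.0, 262.8, 306.0]
orientation: [-0.705, 0.705, 0.052, -0.052]
contact_force: [-0.5, -0.5, -0.9]
width: 19.3
```

```bash
python3 go.py 431 270 306 431 270 177; python3 - <<'E'
from m import *
w=grab_frame('wrist');f=w['image']
print(proj(w,[[431,270,70]]))
for n in F: print(n,proj(F[n],[[431,270,70]]))
g=np.zeros((420,800,3),np.uint8);g[:,:440]=f[:,60:500]
g[:210,440:]=cv2.resize(F['scene']['image'][150:255,355:535],(360,210));g[210:,440:]=cv2.resize(F['side']['image'][260:365,130:310],(360,210))
cv2.imwrite('pics/p3.png',g[:,:,::-1])
E
```

```text
7.775 [432.971  262.7643 306.0355] [-0.495  -0.4965 -0.8524] 19.33122837969339 yaw,xyz [ 0.9892  0.1467 -0.0003] [-0.0002 -0.0008 -1.    ]
shift m [-0.0009  0.      0.0074]
shift m [-0.0008  0.129   0.0075]
[[281.3 163. ]]
scene [[424.1 214.5]]
side [[214.  320.4]]
```

View pics/p3.png

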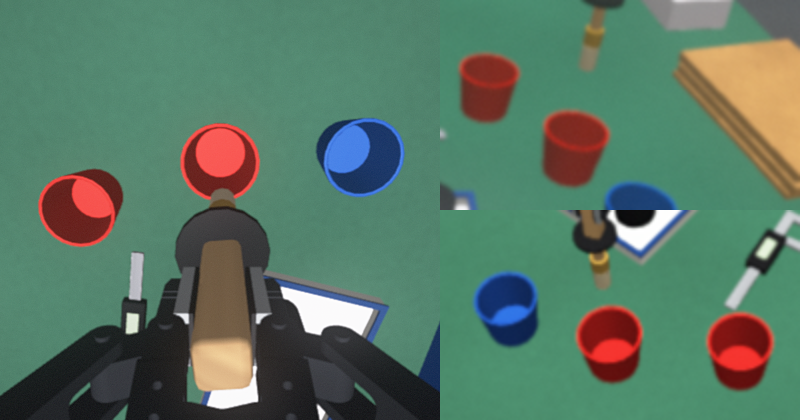

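The wrist view shows the left red pot's rim centred at (280,161), against a predicted (281,163), so the measured position holds. I'll dip.

>>> carry_out --motion "0.1 -0.001 0 0.008 0 0 0; 0.1 -0.001 0.03 0.008 0 0 0; 0.1 -0.001 0.06 0.008 0 0 0; 0.1 -0.001 0.09 0.008 0 0 0; 0.1 -0.001 0.115 0.008 0 0 0; 0.1 -0.001 0.133 0.008 0 0 0; 0.1 -0.001 0.133 0.008 0 0 0; 0.1 -0.001 0.133 0.008 0 0 0; 0.1 -0.001 0.133 0.008 0 0 0; 0.1 -0.001 0.133 0.008 0 0 0; 0.1 -0.001 0.133 0.008 0 0 0"

```text
time: 9.3
ee_pos: [430.0, 272.4, 173.6]
orientation: [0.705, -0.705, -0.053, 0.053]
contact_force: [1.4, 0.2, -1.0]
width: 20.1
```

```bash
python3 go.py; python3 - <<'E'
from m import *
R=((0,150,80),(8,255,255))
for n,w in(('scene',(400,200,445,250)),('side',(190,300,240,350))):print(ext(n,*R,w)[0])
E
```

```text
9.3 [430.0375 272.3997 173.6286] [ 1.4426  0.1943 -1.0184] 20.136894415780446 yaw,xyz [0.9888 0.1494 0.0004] [ 0.0004  0.0003 -1.    ]
[np.float64(422.5), np.float64(223.5), np.int32(32), np.int32(36)]
[np.float64(214.5), np.float64(327.0), np.int32(32), np.int32(37)]
```

>>> carry_out --motion "0.1 0 -0.03 0 0 0 0; 0.1 0 -0.06 0 0 0 0; 0.1 0 -0.09 0 0 0 0; 0.1 0 -0.115 0 0 0 0; 0.1 0 -0.13 0 0 0 0; 0.1 0 -0.13 0 0 0 0; 0.1 0 -0.13 0 0 0 0"

```text
time: 10.28
ee_pos: [429.6, 272.0, 302.1]
orientation: [-0.705, 0.705, 0.052, -0.054]
contact_force: [-0.2, -0.2, -0.9]
width: 20.2
```

```bash
python3 go.py 591 -159 305
```

```text
10.275 [429.6113 272.0314 302.091 ] [-0.1948 -0.2002 -0.9311] 20.205699403628078 yaw,xyz [ 0.9888  0.1495 -0.0017] [-0.0016 -0.0009 -1.    ]
shift m [ 0.0951 -0.0028 -0.4503]
```

>>> carry_out --motion "0.1 0.005 0 -0.03 0 0 0; 0.1 0.015 0 -0.08 0 0 0; 0.1 0.028 0 -0.135 0 0 0; 0.1 0.04 0 -0.19 0 0 0; 0.1 0.053 0 -0.25 0 0 0; 0.1 0.065 0 -0.31 0 0 0; 0.1 0.078 0 -0.365 0 0 0; 0.1 0.088 0 -0.415 0 0 0; 0.1 0.095 0 -0.45 0 0 0; 0.1 0.095 0 -0.45 0 0 0; 0.1 0.095 0 -0.45 0 0 0; 0.1 0.095 0 -0.45 0 0 0"

```text
time: 11.78
ee_pos: [591.1, -156.7, 303.0]
orientation: [0.705, -0.705, -0.054, 0.054]
contact_force: [-0.1, -0.0, -0.8]
width: 19.8
```

>>> carry_out --motion "0.1 0 0.03 0 0 0 0; 0.1 0 0.06 0 0 0 0; 0.1 0 0.06 0 0 0 0; 0.1 0 0.06 0 0 0 0"

```text
time: 12.28
ee_pos: [591.6, -157.9, 244.8]
orientation: [-0.705, 0.705, 0.054, -0.053]
contact_force: [0.3, -0.5, -1.0]
width: 19.6
```

```bash
python3 go.py 591 -159 210; python3 - <<'E'
from h import *
np.set_printoptions(precision=1,suppress=True)
s=state();t=np.array(s['ee_pos'])+[0,0,18.7-156]
g=np.zeros((480,800,3),np.uint8)
for i,(n,w,h) in enumerate((('wrist',(150,40,400,240),0),('scene',(210,205,310,305),0),('side',(210,155,290,235),0))):
    f=grab_frame(n);x0,y0,x1,y1=w
    print(n,'tip',proj(f,[t]),'top',proj(f,[[591,-159,75]]))
    k=cv2.resize(f['image'][y0:y1,x0:x1],(400,320) if i==0 else (240*5//3,)*2 if i==1 else (400,160*1)) if i<2 else cv2.resize(f['image'][y0:y1,x0:x1],(160,160))
    if i==0:g[:320,:400]=k
    elif i==1:g[:400,400:]=k
    else:g[320:480,:160]=k
cv2.imwrite('pics/d4.png',g[:,:,::-1])
E
```

```text
12.275 [ 591.6359 -157.8761  244.8139] [ 0.3472 -0.492  -1.0489] 19.64231918640115 yaw,xyz [0.9886 0.1504 0.0016] [ 0.0017 -0.0002 -1.    ]
shift m [-0.0009  0.0348 -0.001 ]
wrist tip [[281.8 196.5]] top [[280.9 187.1]]
scene tip [[260.9 257.8]] top [[260.9 268.5]]
side tip [[250.4 188.2]] top [[251.1 195.6]]
```

View pics/d4.png

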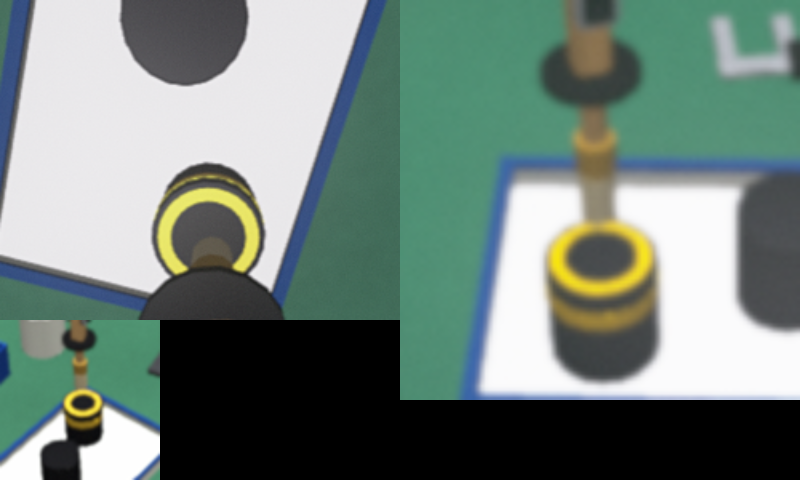

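The tip hangs over the ring's centre: the ring is at (260,269) in the scene view against a predicted (261,268.5), and the wrist view agrees within a pixel. I'll lower it and creep in.

>>> carry_out --motion "0.1 -0.001 0.015 -0.001 0 0 0; 0.1 -0.001 0.025 -0.001 0 0 0; 0.1 -0.001 0.029 -0.001 0 0 0; 0.1 -0.001 0.03 -0.001 0 0 0; 0.1 -0.001 0.031 -0.001 0 0 0; 0.1 -0.001 0.0315 -0.001 0 0 0; 0.1 -0.001 0.032 -0.001 0 0 0; 0.1 -0.001 0.0325 -0.001 0 0 0; 0.1 -0.001 0.033 -0.001 0 0 0; 0.1 -0.001 0.0335 -0.001 0 0 0; 0.1 -0.001 0.034 -0.001 0 0 0; 0.1 -0.001 0.034 -0.001 0 0 0"

```text
time: 13.92
ee_pos: [590.4, -159.6, 209.4]
orientation: [-0.705, 0.705, 0.053, -0.053]
contact_force: [0.9, 1.2, 1.4]
width: 19.8
```

```bash
python3 go.py 591 -159 210; python3 - <<'E'
from h import *
f=grab_frame('scene');k=cv2.resize(f['image'][225:285,230:290],(480,480),interpolation=cv2.INTER_CUBIC)
cv2.imwrite('pics/d5.png',k[:,:,::-1])
E
```

```text
13.925 [ 590.4067 -159.5838  209.382 ] [0.9217 1.2055 1.3778] 19.75873328209131 yaw,xyz [0.9888 0.1495 0.0003] [ 0.0003 -0.     -1.    ]
shift m [ 0.0007 -0.0006  0.0005]
```

View pics/d5.png

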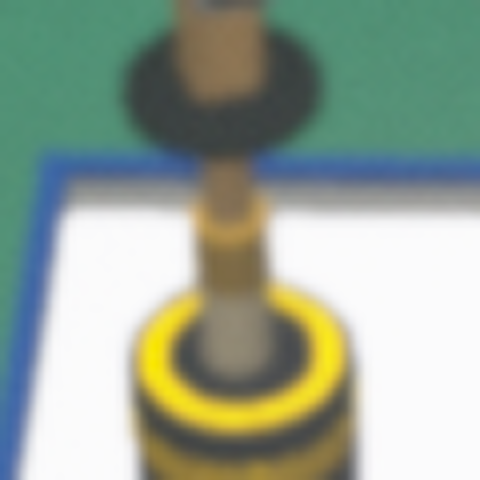

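The bristles touch inside the ring, and the vertical force has risen by about 2.4 N. I'll press slightly more and hold to make sure.

>>> carry_out --motion "0.1 0 0 0 0 0 0; 0.1 0 0 0 0 0 0; 0.1 0 0.0005 0 0 0 0; 0.1 0 0.001 0 0 0 0; 0.1 0 0.001 0 0 0 0"

```text
time: 14.6
ee_pos: [590.4, -159.6, 208.3]
orientation: [-0.705, 0.705, 0.053, -0.053]
contact_force: [-0.3, -0.1, 1.8]
width: 20.3
```

>>> carry_out --motion "0.1 0 0 0 0 0 0; 0.1 0 0.001 0 0 0 0; 0.1 0 0.001 0 0 0 0"

```text
time: 14.98
ee_pos: [590.3, -159.6, 207.3]
orientation: [0.705, -0.705, -0.053, 0.053]
contact_force: [1.2, -1.4, 2.7]
width: 19.7
```

>>> carry_out --motion "0.1 0 -0.015 0 0 0 0; 0.1 0 -0.04 0 0 0 0; 0.1 0 -0.07 0 0 0 0; 0.1 0 -0.09 0 0 0 0; 0.1 0 -0.1 0 0 0 0; 0.1 0 -0.1 0 0 0 0; 0.1 0 -0.1 0 0 0 0"

```text
time: 15.85
ee_pos: [589.9, -159.5, 306.1]
orientation: [0.705, -0.705, -0.052, 0.054]
contact_force: [0.3, -0.1, -2.0]
width: 19.4
```

```bash
python3 go.py 510 -391 307
```

```text
15.85 [ 589.8739 -159.452   306.1088] [ 0.3251 -0.0629 -1.9608] 19.382656761549043 yaw,xyz [ 0.9888  0.1495 -0.0019] [-0.002   0.0005 -1.    ]
shift m [-0.1136 -0.0008 -0.217 ]
```

>>> carry_out --motion "0.1 -0.02 0 -0.035 0 0 0; 0.1 -0.045 0 -0.08 0 0 0; 0.1 -0.07 0 -0.13 0 0 0; 0.1 -0.095 0 -0.175 0 0 0; 0.1 -0.108 0 -0.205 0 0 0; 0.1 -0.1135 0 -0.217 0 0 0; 0.1 -0.1135 0 -0.217 0 0 0; 0.1 -0.1135 0 -0.217 0 0 0; 0.1 -0.1135 0 -0.217 0 0 0"

```text
time: 16.98
ee_pos: [511.6, -389.3, 307.4]
orientation: [0.705, -0.705, -0.054, 0.054]
contact_force: [-0.2, -0.4, -1.8]
width: 19.4
```

```bash
python3 go.py 510 -391 305; python3 - <<'E'
from h import *
g=np.zeros((480,800,3),np.uint8)
f=grab_frame('scene')['image'][175:275,110:200];g[:480,:432]=cv2.resize(f,(432,480),interpolation=cv2.INTER_CUBIC)
f=grab_frame('wrist')['image'][100:400,150:400];g[:442,432:]=cv2.resize(f,(368,442))
cv2.imwrite('pics/r6.png',g[:,:,::-1])
E
```

```text
16.975 [ 511.5943 -389.3296  307.3825] [-0.2285 -0.4251 -1.7798] 19.381759315337455 yaw,xyz [0.9883 0.1522 0.0006] [ 0.0005  0.0006 -1.    ]
shift m [-0.0018  0.0024 -0.0014]
```

View pics/r6.png

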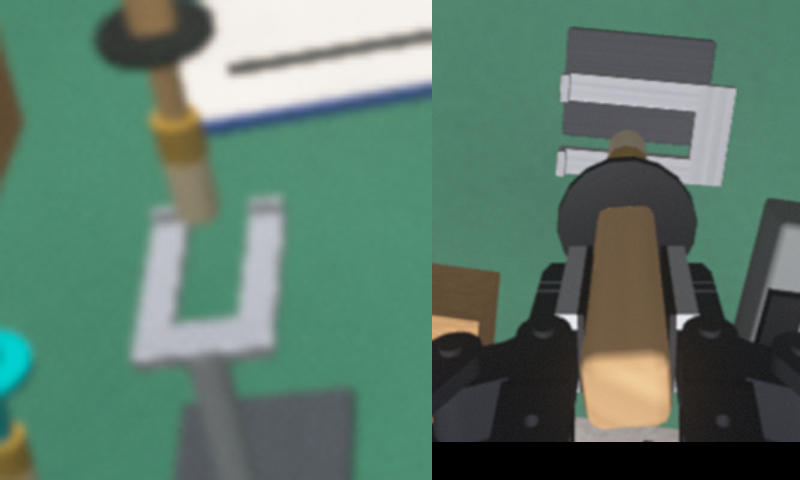

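This matches the view on leaving: the tip hangs over the slot. I'll correct sideways by 2 mm and go straight down.

>>> carry_out --motion "0.1 -0.0018 0 -0.0014 0 0 0; 0.1 -0.0018 0.01 -0.0014 0 0 0; 0.1 -0.0018 0.02 -0.0014 0 0 0; 0.1 -0.0018 0.03 -0.0014 0 0 0; 0.1 -0.0018 0.04 -0.0014 0 0 0; 0.1 -0.0018 0.05 -0.0014 0 0 0; 0.1 -0.0018 0.06 -0.0014 0 0 0; 0.1 -0.0018 0.06 -0.0014 0 0 0"

```text
time: 18.08
ee_pos: [508.5, -392.4, 246.1]
orientation: [0.706, -0.705, -0.052, 0.054]
contact_force: [0.4, 0.3, -1.1]
width: 19.9
```

>>> carry_out --motion "0.1 0 0.01 0 0 0 0; 0.1 0 0.02 0 0 0 0; 0.1 0 0.03 0 0 0 0; 0.1 0 0.04 0 0 0 0; 0.1 0 0.05 0 0 0 0; 0.1 0 0.057 0 0 0 0; 0.1 0 0.061 0 0 0 0; 0.1 0 0.0625 0 0 0 0; 0.1 0 0.0635 0 0 0 0; 0.1 0 0.0635 0 0 0 0"

```text
time: 19.32
ee_pos: [509.0, -392.8, 184.0]
orientation: [-0.705, 0.705, 0.053, -0.053]
contact_force: [0.1, 0.9, -2.2]
width: 19.6
```

```bash
python3 go.py 510.2 -391.3 181.6; python3 - <<'E'
from h import *
g=np.zeros((480,800,3),np.uint8)
f=grab_frame('scene')['image'][175:275,110:200];g[:480,:432]=cv2.resize(f,(432,480),interpolation=cv2.INTER_CUBIC)
f=grab_frame('side')['image'][100:190,275:350];g[:442,432:]=cv2.resize(f,(368,442))
cv2.imwrite('pics/r7.png',g[:,:,::-1])
E
```

```text
19.325 [ 509.0306 -392.7705  183.9723] [ 0.1261  0.9068 -2.1637] 19.612112651043308 yaw,xyz [0.9888 0.1495 0.0002] [ 0.0002 -0.0001 -1.    ]
shift m [0.0014 0.0024 0.0013]
```

View pics/r7.png

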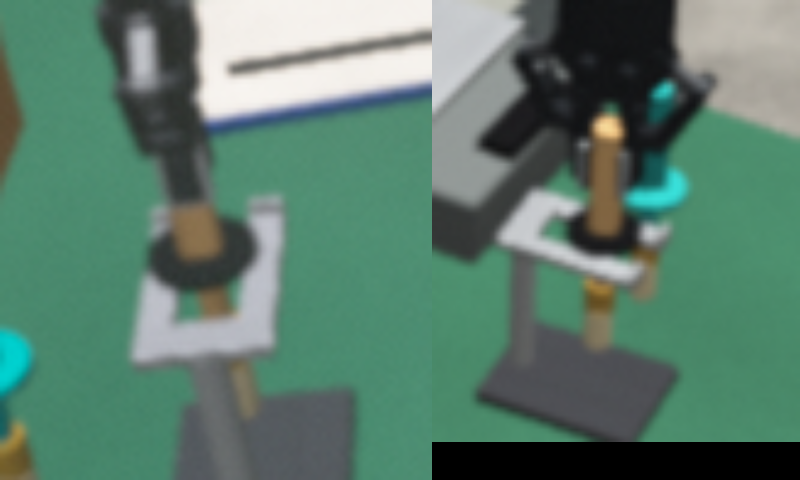

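The collar sits over the tines, about 2 mm above them. I'll lower it the rest of the way, then let go and rise.

>>> carry_out --motion "0.1 0.0014 0 0.0013 0 0 0; 0.1 0.0014 0.001 0.0013 0 0 0; 0.1 0.0014 0.002 0.0013 0 0 0; 0.1 0.0014 0.0025 0.0013 0 0 0; 0.1 0.0014 0.0025 0.0013 0 0 0"

```text
time: 20.05
ee_pos: [510.2, -391.3, 181.6]
orientation: [-0.705, 0.705, 0.053, -0.053]
contact_force: [-0.6, 0.5, 0.9]
width: 19.7
```

>>> carry_out --motion "0.25 0 0 0 0 0 0; 0.4 0 0 0 0 0 0; 0.6 0 0 0 0 0 0; 1 0 0 0 0 0 0; 1 0 0 0 0 0 0; 1 0 0 0 0 0 0; 1 0 -0.02 0 0 0 0; 1 0 -0.05 0 0 0 0; 1 0 -0.09 0 0 0 0; 1 0 -0.12 0 0 0 0; 1 0 -0.12 0 0 0 0; 1 0 -0.12 0 0 0 0"

```text
time: 21.55
ee_pos: [509.9, -391.1, 300.5]
orientation: [0.705, -0.705, -0.053, 0.053]
contact_force: [0.1, 0.8, -1.0]
width: 85.3
```

```bash
python3 go.py; python3 - <<'E'
from m import *
f=grab_frame('wrist');k=f['image'];g=np.zeros((420,800,3),np.uint8);g[:,:440]=k[:,60:500]
print(proj(f,[[510.2,-391.3,231],[510.2,-391.3,146]]))
g[:,440:]=cv2.resize(F['scene']['image'][175:280,110:200],(360,420),interpolation=cv2.INTER_CUBIC)
cv2.imwrite('pics/e8.png',g[:,:,::-1])
R=((0,150,80),(8,255,255));B=((100,120,40),(125,255,255))
print(ext('scene',*R,(400,200,445,250))[0],ext('side',*R,(190,300,240,350))[0])
print(ext('scene',*B,(430,235,478,290))[0])
Y=((22,120,90),(35,255,255))
print(ext('scene',*Y,(240,255,285,285))[0],ext('side',*Y,(235,185,270,207))[0])
E
```

```text
21.55 [ 509.9341 -391.1174  300.4604] [ 0.0544  0.8474 -0.9727] 85.2724823505125 yaw,xyz [ 0.9888  0.1495 -0.0007] [-0.0008  0.0006 -1.    ]
[[282.9 229. ]
 [282.9 191.8]]
[np.float64(422.5), np.float64(223.5), np.int32(32), np.int32(36)] [np.float64(214.5), np.float64(326.5), np.int32(32), np.int32(38)]
[np.float64(454.5), np.float64(261.5), np.int32(38), np.int32(42)]
[np.float64(259.5), np.float64(269.5), np.int32(26), np.int32(18)] [np.float64(251.0), np.float64(196.5), np.int32(19), np.int32(14)]
```

View pics/e8.png

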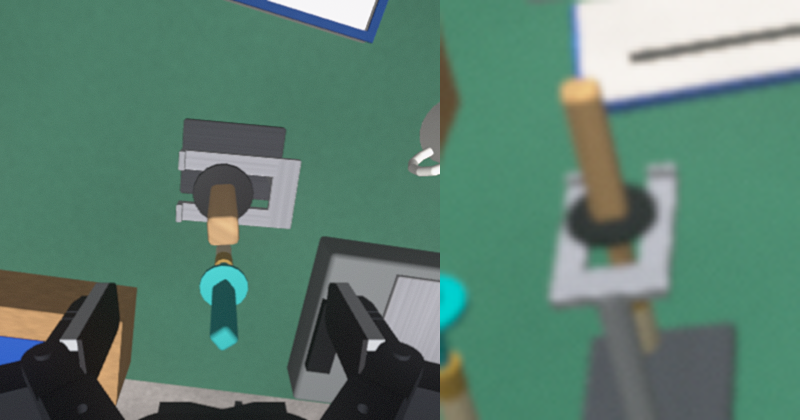

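The brush hangs upright with its collar on both tines, just where it started. The pots and the ringed sample have not moved, and the gripper is clear, so I'm handing in.

```bash
python3 -c "
from plant import *
print(close_job())"
```

```text
the job is handed in; nothing more can be done
None
```

The brush was dipped, dabbed on the flagged sample and hung back in its stand. I handed the job in at about 22 s of the 59 s; no verdict was reported.

- **Dip:** I used the farther-left red pot. By the arm's pose, the tip was about 34 mm below the rim for over half a second.
- **Dab:** The bristles touched inside the yellow ring, about 1 mm from the estimated centre. The force was roughly 2.5–4.5 N for about a second, against the 25 N limit.
- **Brush at the end:** The last pictures show it upright with its collar on both tines. I released it at the same pose where I had gripped it, to within 1 mm.
- **Pots and samples:** The red pot's and yellow ring's image positions matched those at the start. The blue pot looked right in one view, though I had no printed starting value to compare it with. I did not re-measure the plain samples, but the brush passed about 90 mm above them.
- **Disagreement:** The scene and side cameras differed by 5–7 mm at single points. I averaged them and checked from the wrist camera before each approach, and those checks agreed within about 3 mm.

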